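# Slide the locked gauge carriage to its end stop

## Task

On the measuring rail, press the red lock button on the blue gauge carriage with a fingertip and, keeping it held down, push the carriage along the rail until it rests against the yellow end stop; then let go and move clear, so that the button pops up and locks the carriage there. Only touch and push, gently: grip or lift nothing, and leave the wrench, the socket and the jar where they are.

Things in the scene. Friction and masses are not known exactly. Their poses are not given: they have to be found in the camera images.
- rail: Measuring rail fixed to the table: two aluminium bars 300 mm long side by side, 48 mm wide overall, top at 36 mm height, on steel feet 90 mm wide. Origin on the table under the rail's middle; y runs along the rail towards the yellow end stop, z up, x to the side where the dial gauge sticks out. On it rides the blue carriage, 72 mm across, 84 mm along, deck at 52 mm height.
- push_plate (a point): Blue upright plate on the carriage's deck, between the button and the yellow stop, 56 mm across the rail, 8 mm thick, 52 to 84 mm height: a fingertip on the button can push against it. The point is at mid-height on its face towards the button, 28 mm from the button's centre.
- gauge_face (a point): Dial gauge fixed to the carriage, 56 mm across, blue with white face upward at 67 mm height, 80 mm to the rail's +x side. The point is the centre of its face.
- button_top (a point): Centre of the top face of the red lock button on the carriage, 40 x 40 mm, at 67 mm height when up. It goes straight down up to 8 mm against a spring (about 3 N to begin to move, about 6 N fully down) and springs back up. Up, it locks the carriage (2 mm of play each way; toothed, every 16 mm); pressed 4 mm or more, the carriage is free. It rides along with the carriage.
- lock_button (a joint): How far the lock button is pressed: 0 up (locked), 0.008 m fully down.
- carriage (a joint): Position of the carriage along the rail, growing towards the yellow stop (+y of the rail): 0.16 m is hard against the end stop; it starts near 0.015. Freed, it slides with about 2 N.
- stop_face (a point): Centre of the face of the yellow end stop (64 mm across, 34 mm high, top at 70 mm height) that the carriage's end face meets; on the rail's centre line at 53 mm height.
- wrench_grip (a point): Bystander: a steel wrench, 160 mm long, lying on the table beside the rail, roughly along it; point at its handle.
- socket_mid (a point): Bystander: a steel socket, upright cylinder 28 mm across and 40 mm high; point at its centre.
- jar_mid (a point): Bystander: a small jar with orange cap, 56 mm across and 70 mm high; point at its centre.

How it is judged:
By the outcome, as a careful person would: the job done as asked, in the order asked, and still so for the second after the job is handed in, with the robot touching nothing.
It also fails if it takes over 35 s, if anything falls off the work surface, if the arm or the gripper's body presses on something with over 40 N, if the wrist force passes 120 N, or if a joint passes its speed limit or range.

## Robot

A 6-joint arm with a two-finger parallel gripper is mounted at the origin on the work surface. World frame = base frame: x ahead of the robot, y to its left, z up, the work surface at z = 0. Lengths are in m, angles in rad, forces in N, time in s.
With the tool pointing down it reaches from about 0.325 to 0.75 m from the base axis. Payload 7.6 kg.
Tool frame: the origin (TCP) lies midway between the tips of the shut fingers; the grasp point (between the pads) lies 19 mm behind it; z points along the fingers, y is the direction in which the jaws open and shut (so a half turn about z gives the same grasp; the last joint's range is limited). The gripper opens to 85 mm and grips with 20 to 120 N. Pads are 22 mm wide; open, the fingers measure 114 mm over their backs; the gripper's body (76 mm by 85 mm) begins 54 mm behind the grasp point. The pads swing forward as they close: fully open they stand 13 mm farther back than shut.
Start: joints at [-1.214, 0.052, 1.401, -0, 1.689, -0.07], TCP at [0.217, -0.478, 0.196] pointing down, gripper open.
Joint ranges: [-2.9, 2.9], [-0.91, 2.17], [0.12, 2.37], [-1.06, 4.2], [0.26, 2.73], [-2.93, 2.93]. Speed limits (rad/s): [2.57, 2.57, 3.01, 3.14, 3.14, 3.14].

## Interface

Orientations are given as a rotation vector (axis times angle).
In Python, from rig import * gives the robot as it stands.
- The arm moves only by the tool move_arm, never from a script. Its argument "series" is one flat list of numbers, 6 for each row, row after row: the shift along the tool's x, y, z in m, then the turn, a rotation vector about the tool's x, y, z in rad. A call has 1 to 10 rows; each row shifts and turns the commanded pose from where the row before left it, along the tool's axes as they then stand; what a row does not reach is not made up. A row lasts 1/8 s, in which the tool goes at most 62.5 mm and 10.7 degrees, less where a joint would pass 70% of its speed; a pose out of reach is approached as far as the arm can. A call with a gripper value outside its range is refused whole. "fingers" is the closure, from -1 (fully open) to 1 (shut), set as the call begins (left out, the last holds). The fingers move at their own pace and stop on an object; the grip force is fixed at half the most. Time passes only in rows, so rows that do not move let the fingers close. It gives the time, the measured TCP pose, the force and the opening at its end, in the units of the state.
- state(): the state, without advancing time (a new reading comes with each control period).
- read_camera(name): name is "scene" or "top" or "wrist"; returns a dict with "img" (384x512x3 uint8, blue, green, red), "depth" (384x512 float32, m along the optical axis (not along the pixel's ray), 0 where there is no reading), "camera_matrix" (3x3 intrinsics, pixels), "rvec" (rotation vector, rad) and "tvec" (3), from world to camera coordinates, as OpenCV has them; the wrist camera has in their place "tool_from_camera" (4x4, takes a point from camera to tool coordinates, whose origin is the TCP and whose axes are the flange's). Camera axes: x right, y down, z forward; pixel columns grow to the right and rows downward; lengths in m; the calibration is good to about 2 mm. A picture is of the moment at which its call begins: read the wrist's pose just before it.
- close_job(): hands the job in, once; it reports no verdict.
Trained networks look in the newest picture that a camera, given by its name, has taken for a name from the list of things; names that differ only in an ending like _2 or _b are one class to them, and where a whole thing is asked for, a point or a joint stands for the part that bears it (a point fixed in the world has none). Each returns a list of dicts, best first, with "score" (0 to 1); they miss things now and then, are a little off and sometimes report something else, mostly with a low value. They report only what shows in the picture. A call takes as long as a camera call.
- spot_in(camera, name): "uv" ([column, row] in pixels, amid what is visible of it).
The state is a dict: "time": time; "qpos": joint angles; "qd": joint speeds; "tau": joint torques, N m; "position": TCP position; "orientation": TCP orientation; "contact_force": force on the tool from outside, world axes, zero at the start; "torque": the same for the moment, N m; "width": opening from 0.0 (shut) to 1.0 (fully open).
Only numpy, scipy, OpenCV 4.12 (cv2) and the standard library are available. Lean on these libraries where they do the work, as an engineer would, in place of code of your own. Each camera call takes 0.05 s, during which the arm holds its last target.

## Working session

There is one attempt and no reset: what is moved stays moved. The work goes in short steps, Python scripts to look and compute and a tool call to move; the robot and the scene stay as the last step left them, time stands still between calls to the robot, and variables do not carry over. Pictures are saved under pics/ and viewed, and the job is handed in when it is done.

Besides the shell and the picture viewer there is one more tool, called by a JSON object that holds its "op" and its "data". move_arm: Moves the arm, as the interface text tells. Its arguments: {"type":"object","properties":{"series":{"type":"array","items":{"type":"number"}},"fingers":{"type":"number"}},"required":["series"]}

```bash
ls; mkdir -p pics; cat > h.py <<'E'
from rig import *
import numpy as np, cv2
from scipy.spatial.transform import Rotation as R
def pt(c,uv,w=2):
    u,v=[int(round(t)) for t in uv]
    d=c["depth"][max(0,v-w):v+w+1,max(0,u-w):u+w+1]; d=d[d>0]
    if len(d)==0: return None
    z=np.median(d); K=c["camera_matrix"]
    p=np.array([(uv[0]-K[0,2])/K[0,0]*z,(uv[1]-K[1,2])/K[1,1]*z,z])
    Rm=R.from_rotvec(np.ravel(c["rvec"])).as_matrix()
    return Rm.T@(p-np.ravel(c["tvec"]))
E
python3 - <<'E'
from h import *
s=state(); print({k:np.round(v,3).tolist() for k,v in s.items()})
for cam in ["top","scene"]:
    c=read_camera(cam); cv2.imwrite(f"pics/{cam}0.png",c["img"])
    for n in ["button_top","push_plate","gauge_face","stop_face","wrench_grip","socket_mid","jar_mid","rail"]:
        for r in spot_in(cam,n)[:2]:
            p=pt(c,r["uv"]); print(cam,n,round(r["score"],2),np.round(r["uv"],1),None if p is None else np.round(p,4))
print(state()["time"])
E
```

```text
pics
{'time': 0.0, 'qpos': [-1.214, 0.053, 1.402, -0.0, 1.689, -0.07], 'qd': [0.0, -0.0, -0.001, -0.0, -0.0, -0.001], 'tau': [0.001, -38.167, -36.018, 0.0, 0.006, 0.0], 'position': [0.217, -0.478, 0.196], 'orientation': [-3.069, -0.665, 0.0], 'contact_force': [0.256, -0.088, -0.154], 'torque': [-0.049, 0.025, 0.053], 'width': 1.002}
top button_top 0.88 [303.8 237.1] [ 0.5326 -0.0878  0.0665]
top push_plate 0.93 [306.6 228.3] [ 0.5522 -0.0961  0.0526]
top push_plate 0.44 [298.3 223.2] [ 0.5636 -0.0777  0.0541]
top stop_face 0.97 [297.5 221.4] [ 0.5661 -0.073   0.0834]
top wrench_grip 0.86 [229.6 249.6] [0.5058 0.079  0.0068]
top socket_mid 0.46 [310.2 140.7] [ 0.7594 -0.1127  0.0261]
top jar_mid 0.83 [361.3 190. ] [ 0.6349 -0.2165  0.0705]
top rail 0.57 [296.2 221.3] [ 0.5663 -0.0702  0.0834]
top rail 0.23 [362.9 189.9] [ 0.635  -0.2201  0.0706]
scene button_top 0.78 [194.5 184.7] [ 0.5303 -0.0879  0.0673]
scene button_top 0.44 [143.3 257.7] [ 0.6609 -0.2352  0.0547]
scene push_plate 0.76 [196.1 200.3] [ 0.5599 -0.098   0.0516]
scene gauge_face 0.93 [192.7 198.8] [ 0.5534 -0.1027  0.0527]
scene stop_face 0.72 [220.1 209.8] [ 0.5923 -0.0609  0.035 ]
scene stop_face 0.4 [200.2 184.1] [ 0.5338 -0.0768  0.067 ]
scene wrench_grip 0.91 [264.2 180.2] [0.5175 0.0826 0.0053]
scene socket_mid 0.63 [235.  286.4] [ 0.7789 -0.118   0.0364]
scene jar_mid 0.56 [141.2 256.6] [ 0.6609 -0.2381  0.0591]
scene rail 0.95 [221.4 208.3] [ 0.5905 -0.0571  0.036 ]
scene rail 0.69 [264.2 180.5] [0.5179 0.0824 0.0048]
0.9
```

```bash
python3 - <<'E'
import cv2
a=cv2.imread("pics/top0.png")[110:300,190:400]; cv2.imwrite("pics/topz.png",cv2.resize(a,None,fx=3,fy=3,interpolation=cv2.INTER_CUBIC))
a=cv2.imread("pics/scene0.png")[130:310,100:320]; cv2.imwrite("pics/scenez.png",cv2.resize(a,None,fx=3,fy=3,interpolation=cv2.INTER_CUBIC))
E
```

```text
(no output)
```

View pics/topz.png

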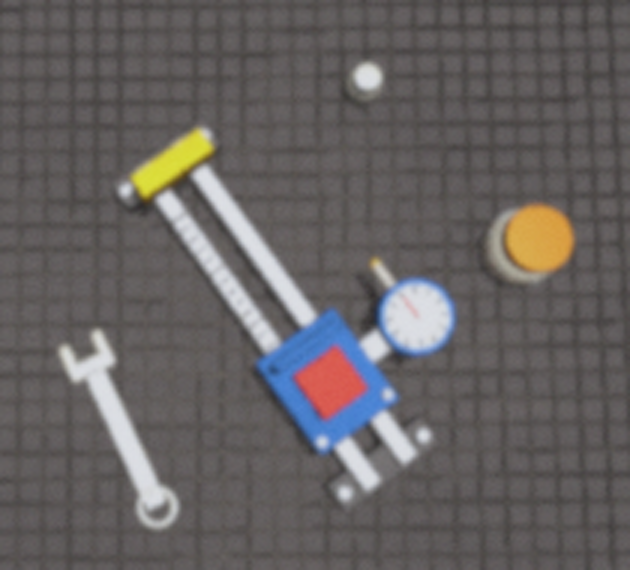

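View pics/scenez.png

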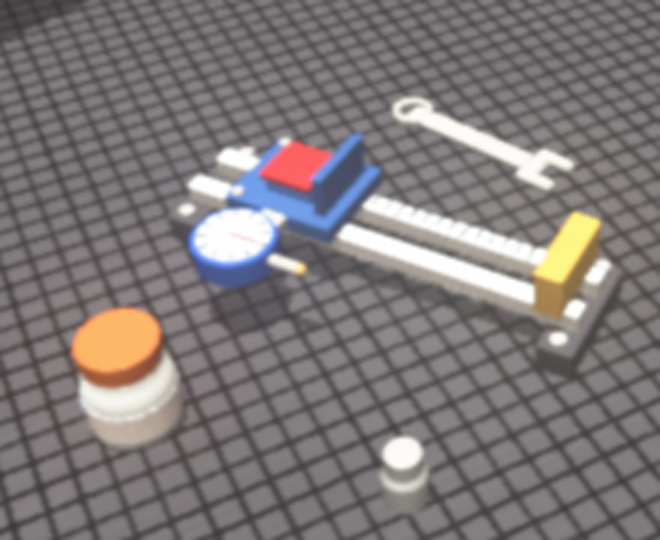

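```bash
cat >> h.py <<'E'
def cloud(c):
    d=c["depth"];K=c["camera_matrix"];v,u=np.mgrid[:d.shape[0],:d.shape[1]]
    p=np.stack([(u-K[0,2])/K[0,0]*d,(v-K[1,2])/K[1,1]*d,d],-1)
    Rm=R.from_rotvec(np.ravel(c["rvec"])).as_matrix()
    return (p-np.ravel(c["tvec"]))@Rm
def masks(c):
    h=cv2.cvtColor(c["img"],cv2.COLOR_BGR2HSV);H,S,V=h[...,0].astype(int),h[...,1],h[...,2]
    ok=(S>130)&(V>80)&(c["depth"]>0)
    return dict(red=ok&((H<6)|(H>172)),yel=ok&(H>23)&(H<35),blue=ok&(H>100)&(H<125),org=ok&(H>8)&(H<20))
E
python3 - <<'E'
from h import *
for cam in ["top","scene"]:
    c=read_camera(cam);P=cloud(c)
    for n,m in masks(c).items():
        q=P[m]; 
        if n=="red": q=q[abs(q[:,2]-.067)<.006]
        if n=="yel": q=q[(q[:,2]>.064)&(q[:,2]<.1)]
        print(cam,n,len(q),np.round(np.median(q,0),4),np.round(np.mean(q,0),4))
        if n in("red","yel"):
            r=cv2.minAreaRect((q[:,:2]*1000).astype(np.float32));print("  rect",np.round(r[0],1),np.round(r[1],1),round(r[2],1), q[:,2].min(),q[:,2].max())
        if n=="blue":
            g=q[q[:,2]>.058]; print(len(g))
E
```

```text
top red 287 [ 0.5328 -0.079   0.067 ] [ 0.5323 -0.0787  0.0672]
  rect [532.4 -78.7] [36.4 37.3] 35.6 0.06327085206686346 0.07056426152250814
top yel 238 [0.6956 0.0356 0.0699] [0.695  0.0363 0.0698]
  rect [695.4  36.5] [19.3 61.9] 35.1 0.0640990556438492 0.0738371093438281
top blue 713 [ 0.5395 -0.0715  0.0523] [ 0.5368 -0.0742  0.056 ]
109
top org 289 [ 0.6392 -0.2397  0.0702] [ 0.6388 -0.2382  0.0684]
scene red 212 [ 0.5337 -0.0815  0.0671] [ 0.5344 -0.0813  0.067 ]
  rect [534.4 -78.2] [39.4 40.1] 32.8 0.06339353947695603 0.06939907179319409
scene yel 20 [0.7075 0.035  0.0697] [0.7055 0.0346 0.0696]
  rect [698.6  33.7] [18.3 55.2] 34.6 0.06816661660619468 0.07108430261573027
scene blue 3096 [ 0.2613  1.1481 -0.1083] [ 0.2613  1.0371 -0.099 ]
75
scene org 767 [ 0.6428 -0.2306  0.069 ] [ 0.464  -0.1314  0.0482]
```

```bash
python3 - <<'E'
from h import *
s=state();p=s["position"];R0=R.from_rotvec(s["orientation"]).as_matrix();print(np.round(R0,3),s["qpos"])
th=np.radians(35.2);d=np.array([np.cos(th),np.sin(th),0])
b=np.array([.5325,-.0785,0])
for sg in(1,-1):
    x=sg*d;z=np.array([0,0,-1.]);Rt=np.stack([x,np.cross(z,x),z],1)
    rv=R.from_matrix(R0.T@Rt).as_rotvec();print(sg,rv,np.degrees(rv))
t=b+d*.008+np.array([0,0,.12]);print(t, R0.T@(t-p))
E
```

```text
[[ 0.91   0.414  0.   ]
 [ 0.414 -0.91  -0.   ]
 [-0.     0.    -1.   ]] [-1.21435261e+00  5.22065883e-02  1.40069695e+00 -3.61360408e-06
  1.68862764e+00 -7.03236962e-02]
1 [ 6.01516618e-05  1.36043141e-05 -1.87588906e-01] [ 3.44643635e-03  7.79469780e-04 -1.07480526e+01]
-1 [ 2.01527293e-05 -8.91055697e-05  2.95400375e+00] [ 1.15466633e-03 -5.10537307e-03  1.69251947e+02]
[ 0.53903716 -0.07388854  0.12      ] [ 0.46009764 -0.23463488  0.07640347]
```

{"op": "move_arm", "data": {"series": [0.046, -0.0235, 0, 0, 0, 0, 0.046, -0.0235, 0, 0, 0, 0, 0.046, -0.0235, 0, 0, 0, 0, 0.046, -0.0235, 0, 0, 0, 0, 0.046, -0.0235, 0, 0, 0, 0, 0.046, -0.0235, 0, 0, 0, 0, 0.046, -0.0235, 0, 0, 0, 0, 0.046, -0.0235, 0, 0, 0, 0, 0.046, -0.0235, 0, 0, 0, -0.0938, 0.046, -0.0235, 0.02, 0, 0, -0.0938], "fingers": 1}}

```text
time: 2.25
position: [0.5368, -0.0695, 0.1779]
orientation: [2.991, 0.954, 0.005]
contact_force: [0.0, -0.6, -0.2]
width: -0.004
```

{"op": "move_arm", "data": {"series": [0, 0, 0.02, 0, 0, 0, 0, 0, 0.02, 0, 0, 0, 0, 0, 0, 0, 0, 0]}}

```text
time: 2.62
position: [0.5339, -0.0704, 0.1347]
orientation: [-2.993, -0.95, 0.005]
contact_force: [-0.3, -0.5, 0.2]
width: 0.003
```

```bash
cat > chk.py <<'E'
from h import *
import sys
s=state();print("t",s["time"],"p",np.round(s["position"],4),"F",np.round(s["contact_force"],2),"w",s["width"])
Rt=R.from_rotvec(s["orientation"]).as_matrix();print("x axis",np.degrees(np.arctan2(Rt[1,0],Rt[0,0])),"z",Rt[:,2].round(4))
th=np.radians(35.2);d=np.array([np.cos(th),np.sin(th)]);n=np.array([np.sin(th),-np.cos(th)])
r=s["position"][:2]-np.array([.5325,-.0785]);print("along",(r@d).round(4),"side",(r@n).round(4),"F along",np.round(s["contact_force"][:2]@d,2))
if len(sys.argv)>1:
  for cam in ["scene","wrist"]:
    c=read_camera(cam);im=c["img"]
    cv2.imwrite(f"pics/{cam}{sys.argv[1]}.png",cv2.resize(im[130:310,100:320],None,fx=3,fy=3,interpolation=cv2.INTER_CUBIC) if cam=="scene" else im)
E
python3 chk.py 1
```

```text
t 2.625 p [ 0.5339 -0.0704  0.1347] F [-0.28 -0.55  0.24] w 0.0029073028374990975
x axis 35.21536687497003 z [-3.5e-03  6.0e-04 -1.0e+00]
along 0.0058 side -0.0058 F along -0.55
```

View pics/scene1.png

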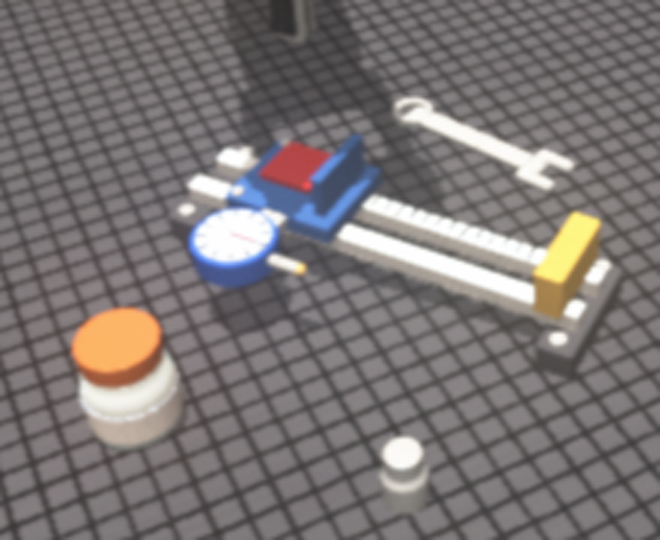

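View pics/wrist1.png

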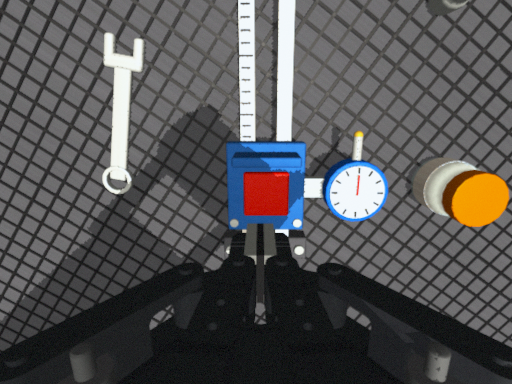

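{"op": "move_arm", "data": {"series": [0.001, 0.0058, 0.02, 0, 0, 0, 0.001, 0, 0.02, 0, 0, 0, 0, 0, 0.015, 0, 0, 0, 0, 0, 0, 0, 0, 0]}}

```text
time: 3.22
position: [0.5395, -0.0744, 0.0809]
orientation: [-2.994, -0.95, 0.002]
contact_force: [0.8, 0.3, 0.3]
width: 0.001
```

```bash
python3 chk.py 2
```

```text
t 3.225 p [ 0.5395 -0.0744  0.0809] F [0.77 0.32 0.27] w 0.0012966669234490411
x axis 35.19386563986621 z [-1.3e-03  2.0e-04 -1.0e+00]
along 0.0081 side 0.0006 F along 0.81
```

View pics/wrist2.png

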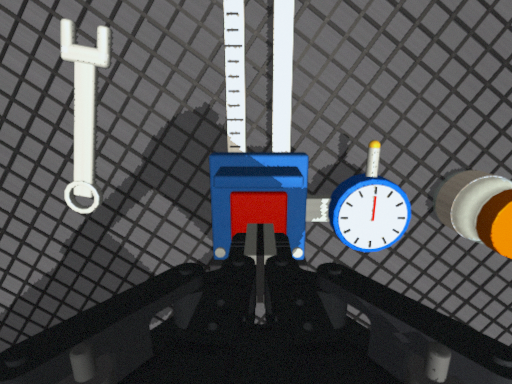

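View pics/scene2.png

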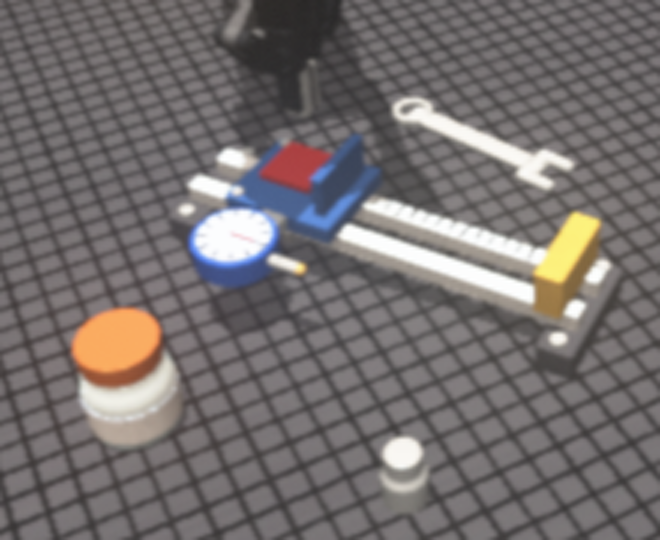

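```bash
python3 - <<'E'
from h import *
s=state();p=s["position"];Rt=R.from_rotvec(s["orientation"]).as_matrix()
c=read_camera("scene");K=c["camera_matrix"]
pts=np.array([p,p+[0,0,.03],[.5325,-.0785,.067]])
uv=cv2.projectPoints(pts,np.ravel(c["rvec"]),np.ravel(c["tvec"]),K,None)[0][:,0];print(uv,"crop",(uv-[100,130])*3)
print("cam pos",-R.from_rotvec(np.ravel(c["rvec"])).as_matrix().T@np.ravel(c["tvec"]))
P=cloud(c)
for uv0 in [(195,163),(200,160),(203,155),(200,165),(197,166)]: print(uv0,P[uv0[1],uv0[0]].round(4),c["img"][uv0[1],uv0[0]])
c=read_camera("wrist");T=c["tool_from_camera"];K=c["camera_matrix"];Ti=np.linalg.inv(T);print(np.round(T,4))
for q in [np.zeros(3),Rt.T@(pts[2]-p)]:
    x=Ti[:3,:3]@q+Ti[:3,3];print("wrist",K[:2,:2]@(x[:2]/x[2])+K[:2,2])
c["rvec"]=R.from_matrix(Ti[:3,:3]@Rt.T).as_rotvec();c["tvec"]=Ti[:3,3]-Ti[:3,:3]@Rt.T@p
P=cloud(c);m=masks(c)["red"];q=P[m];q=q[abs(q[:,2]-.067)<.01];print("red",q.mean(0),q.min(0),q.max(0),len(q))
for uv0 in [(252,228),(268,228),(260,226),(260,235)]: print(uv0,P[uv0[1],uv0[0]].round(4),c["img"][uv0[1],uv0[0]])
E
```

```text
[[201.74224357 179.53651746]
 [200.24509732 167.55378627]
 [199.20965089 184.00723201]] crop [[305.22673072 148.60955239]
 [300.73529197 112.6613588 ]
 [297.62895266 162.02169603]]
cam pos [ 1.17481672 -0.28087113  0.59053764]
(195, 163) [ 0.547  -0.086   0.1316] [53 51 53]
(200, 160) [ 0.5527 -0.0771  0.1391] [76 77 79]
(203, 155) [ 0.5512 -0.0695  0.1472] [80 81 85]
(200, 165) [ 0.5523 -0.0782  0.1275] [65 65 66]
(197, 166) [ 0.55   -0.0837  0.1256] [71 70 72]
[[-1.000e-04 -9.637e-01 -2.670e-01  6.830e-02]
 [ 1.000e+00 -3.000e-04  6.000e-04  1.000e-04]
 [-6.000e-04 -2.670e-01  9.637e-01 -1.770e-01]
 [ 0.000e+00  0.000e+00  0.000e+00  1.000e+00]]
wrist [259.52105267 217.04004875]
wrist [257.77854728 220.75272835]
red [ 0.53940821 -0.0753317   0.06607348] [ 0.50962053 -0.14374337  0.06104316] [ 0.59285087 -0.05175243  0.06847669] 2080
(252, 228) [ 0.5476 -0.0648  0.1271] [67 72 74]
(268, 228) [ 0.5521 -0.0712  0.1271] [70 76 75]
(260, 226) [ 0.5497 -0.0681  0.1242] [19 20 16]
(260, 235) [ 0.5501 -0.0678  0.1359] [16 15 14]
```

```bash
python3 - <<'E'
from h import *
c=read_camera("wrist");w=c["img"][180:300,180:340];w=cv2.resize(w,None,fx=4,fy=4,interpolation=cv2.INTER_CUBIC)
w=cv2.convertScaleAbs(w,alpha=2,beta=20);cv2.imwrite("pics/wz3.png",w)
c=read_camera("scene");w=c["img"][80:230,130:290];w=cv2.resize(w,None,fx=4,fy=4,interpolation=cv2.INTER_CUBIC)
w=cv2.convertScaleAbs(w,alpha=1.8,beta=20);cv2.imwrite("pics/sz3.png",w); print(state()["time"])
E
```

```text
3.525
```

View pics/wz3.png

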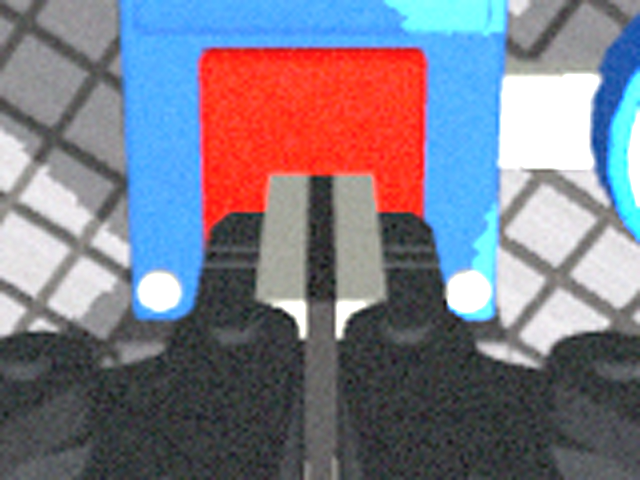

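View pics/sz3.png

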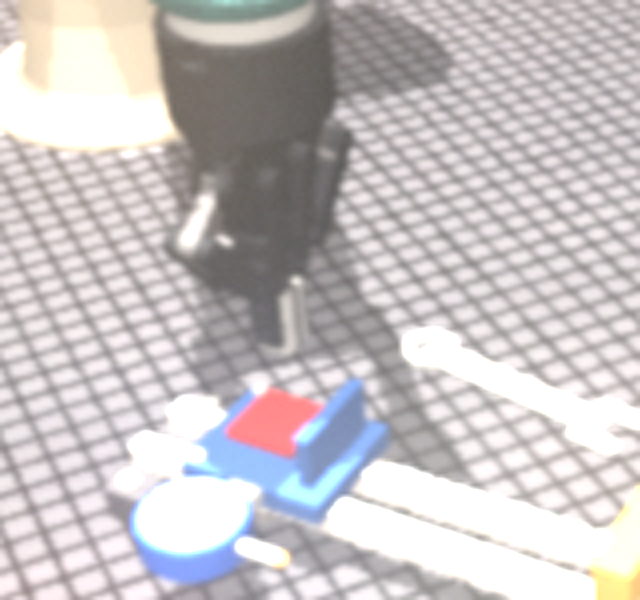

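{"op": "move_arm", "data": {"series": [0, 0, 0.005, 0, 0, 0, 0, 0, 0.005, 0, 0, 0, 0, 0, 0.004, 0, 0, 0, 0, 0, 0.003, 0, 0, 0, 0, 0, 0, 0, 0, 0]}}

```text
time: 4.15
position: [0.5397, -0.0743, 0.0641]
orientation: [-2.994, -0.95, 0.001]
contact_force: [0.1, -0.8, 0.3]
width: 0.0
```

```bash
python3 chk.py 4
```

```text
t 4.15 p [ 0.5397 -0.0743  0.0641] F [ 0.15 -0.81  0.27] w 0.0001110921505122651
x axis 35.203428437542435 z [-6.e-04  0.e+00 -1.e+00]
along 0.0083 side 0.0007 F along -0.35
```

View pics/scene4.png

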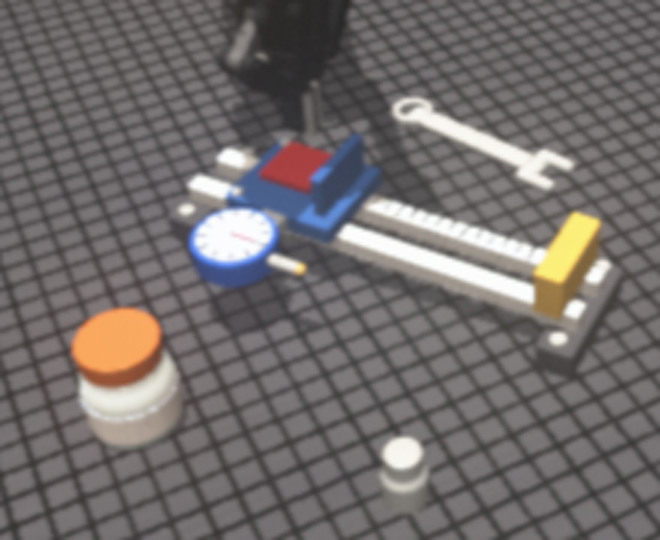

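```bash
python3 - <<'E'
from h import *
s=state();p=s["position"];th=np.radians(35.2);d=np.array([np.cos(th),np.sin(th),0]);n=np.array([np.sin(th),-np.cos(th),0])
c=read_camera("scene")
P=cloud(c)
# finger pixels: near axis within 30mm, z .07-.2, 
r=P-p; m=(abs(r@d)<.03)&(abs(r@n)<.03)&(P[...,2]>.070)&(P[...,2]<.18)&(c["depth"]>0)
m&=~masks(c)["blue"]
for z0 in np.arange(.07,.15,.008):
    q=r[m&(P[...,2]>=z0)&(P[...,2]<z0+.008)]
    if len(q):print(round(z0,3),len(q),"along",np.round(np.percentile(q@d,[5,50,95]),4),"side",np.round(np.percentile(q@n,[5,50,95]),4))
v,u=np.nonzero(m);i=v>=v.max()-3
print([(u[k],v[k],P[v[k],u[k]].round(3).tolist()) for k in np.nonzero(i)[0]][:20])
E
```

```text
0.07 55 along [0.0229 0.0279 0.0289] side [-0.0248  0.0043  0.0271]
0.078 94 along [0.0212 0.0272 0.0289] side [-0.025  -0.0018  0.0258]
0.086 1 along [0.0287 0.0287 0.0287] side [-0.0127 -0.0127 -0.0127]
0.094 7 along [-0.0058  0.0026  0.0085] side [0.0049 0.0062 0.0071]
0.102 25 along [-0.0015  0.0108  0.0129] side [-0.0042  0.0061  0.0129]
0.11 49 along [-0.0041  0.0081  0.0127] side [-0.0071  0.0088  0.0148]
0.118 43 along [-0.0035  0.0077  0.0126] side [-0.006   0.0109  0.0144]
0.126 42 along [-0.0035  0.0088  0.013 ] side [-0.0039  0.0087  0.0142]
0.134 23 along [0.0071 0.0116 0.0129] side [-0.0064  0.0002  0.0139]
0.142 54 along [-0.0032  0.0133  0.0151] side [-0.0245 -0.0012  0.0274]
[(np.int64(204), np.int64(192), [0.574, -0.084, 0.078]), (np.int64(205), np.int64(192), [0.576, -0.083, 0.078]), (np.int64(206), np.int64(192), [0.576, -0.08, 0.077]), (np.int64(207), np.int64(192), [0.578, -0.079, 0.078]), (np.int64(208), np.int64(192), [0.576, -0.077, 0.077]), (np.int64(209), np.int64(192), [0.574, -0.074, 0.074]), (np.int64(210), np.int64(192), [0.573, -0.071, 0.072]), (np.int64(204), np.int64(193), [0.574, -0.084, 0.075]), (np.int64(205), np.int64(193), [0.575, -0.083, 0.075]), (np.int64(206), np.int64(193), [0.577, -0.081, 0.076]), (np.int64(207), np.int64(193), [0.577, -0.079, 0.075]), (np.int64(208), np.int64(193), [0.576, -0.077, 0.074]), (np.int64(209), np.int64(193), [0.574, -0.074, 0.071]), (np.int64(204), np.int64(194), [0.572, -0.084, 0.072]), (np.int64(205), np.int64(194), [0.574, -0.082, 0.072]), (np.int64(206), np.int64(194), [0.576, -0.081, 0.073]), (np.int64(207), np.int64(194), [0.577, -0.079, 0.073]), (np.int64(208), np.int64(194), [0.577, -0.077, 0.072]), (np.int64(205), np.int64(195), [0.575, -0.083, 0.071]), (np.int64(206), np.int64(195), [0.576, -0.081, 0.071])]
```

{"op": "move_arm", "data": {"series": [0, 0, 0.008, 0, 0, 0, 0, 0, 0.008, 0, 0, 0, 0, 0, 0.006, 0, 0, 0, 0, 0, 0.003, 0, 0, 0, 0, 0, 0, 0, 0, 0]}}

```text
time: 4.92
position: [0.5398, -0.0743, 0.0391]
orientation: [-2.994, -0.95, 0.001]
contact_force: [0.7, -0.9, 0.5]
width: 0.003
```

{"op": "move_arm", "data": {"series": [0, 0, 0.003, 0, 0, 0, 0, 0, 0, 0, 0, 0]}}

```text
time: 5.18
position: [0.5398, -0.0743, 0.0363]
orientation: [2.995, 0.95, -0.0]
contact_force: [1.0, 0.6, -1.0]
width: 0.002
```

{"op": "move_arm", "data": {"series": [0, 0, 0.002, 0, 0, 0, 0, 0, 0, 0, 0, 0]}}

```text
time: 5.42
position: [0.5398, -0.0743, 0.0342]
orientation: [-2.994, -0.95, 0.0]
contact_force: [-0.0, 0.1, 0.6]
width: -0.003
```

```bash
python3 chk.py 5
```

```text
t 5.425 p [ 0.5398 -0.0743  0.0342] F [-0.    0.12  0.6 ] w -0.003366868649616474
x axis 35.20001066255717 z [-2.e-04 -0.e+00 -1.e+00]
along 0.0083 side 0.0008 F along 0.07
```

View pics/scene5.png

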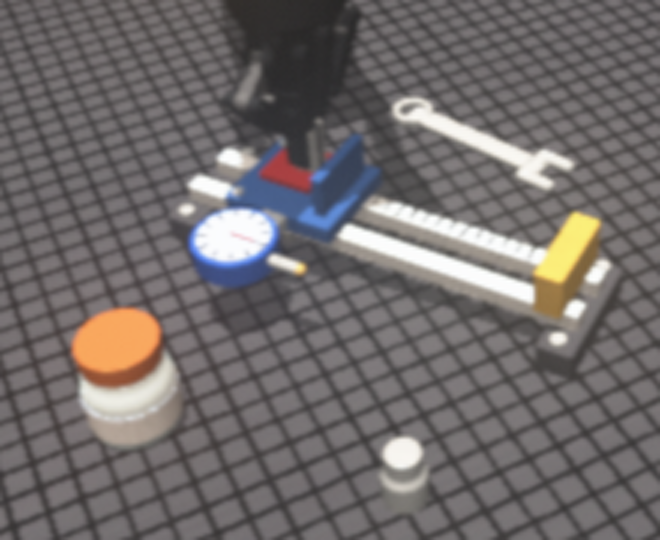

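Finger is just above the button (tip near crop (312,165)), still no force: the real tip sits about 33 mm behind the stated TCP. Continue probing by force.

{"op": "move_arm", "data": {"series": [0, 0, 0.002, 0, 0, 0, 0, 0, 0, 0, 0, 0]}}

```text
time: 5.78
position: [0.5399, -0.0743, 0.0323]
orientation: [2.994, 0.95, -0.0]
contact_force: [-0.1, -0.3, 0.6]
width: -0.003
```

{"op": "move_arm", "data": {"series": [0, 0, 0.002, 0, 0, 0, 0, 0, 0, 0, 0, 0]}}

```text
time: 6.02
position: [0.54, -0.0744, 0.0306]
orientation: [2.994, 0.95, 0.0]
contact_force: [-0.7, 0.4, 3.2]
width: 0.004
```

{"op": "move_arm", "data": {"series": [0, 0, 0.002, 0, 0, 0, 0, 0, 0, 0, 0, 0]}}

```text
time: 6.28
position: [0.54, -0.0744, 0.0285]
orientation: [2.994, 0.95, 0.001]
contact_force: [-1.5, 0.4, 4.5]
width: 0.002
```

{"op": "move_arm", "data": {"series": [0, 0, 0.002, 0, 0, 0, 0, 0, 0, 0, 0, 0]}}

```text
time: 6.52
position: [0.54, -0.0744, 0.0264]
orientation: [2.994, 0.95, 0.0]
contact_force: [-0.5, 0.3, 4.0]
width: -0.003
```

{"op": "move_arm", "data": {"series": [0, 0, 0.001, 0, 0, 0, 0, 0, 0, 0, 0, 0]}}

```text
time: 6.78
position: [0.54, -0.0743, 0.0255]
orientation: [2.994, 0.95, 0.0]
contact_force: [-1.0, 0.7, 4.9]
width: 0.0
```

```bash
python3 chk.py 6
```

```text
t 6.775 p [ 0.54   -0.0743  0.0255] F [-0.97  0.74  4.86] w 0.00028842200518839316
x axis 35.20542935241734 z [ 4.e-04 -2.e-04 -1.e+00]
along 0.0085 side 0.0009 F along -0.37
```

{"op": "move_arm", "data": {"series": [0.001, 0, 0, 0, 0, 0, 0.002, 0, 0, 0, 0, 0, 0.002, 0, 0, 0, 0, 0, 0.002, 0, 0, 0, 0, 0, 0.002, 0, 0, 0, 0, 0, 0.002, 0, 0, 0, 0, 0, 0.003, 0, 0, 0, 0, 0, 0.003, 0, 0, 0, 0, 0, 0.003, 0, 0, 0, 0, 0]}}

```text
time: 8.0
position: [0.5564, -0.0627, 0.0254]
orientation: [2.994, 0.95, 0.0]
contact_force: [-2.3, -1.0, 5.0]
width: -0.001
```

```bash
python3 chk.py 7
```

```text
t 8.0 p [ 0.5564 -0.0627  0.0254] F [-2.27 -0.96  5.01] w -0.0008139322856754588
x axis 35.20297408281824 z [ 1.e-04 -1.e-04 -1.e+00]
along 0.0286 side 0.0009 F along -2.41
```

View pics/scene7.png

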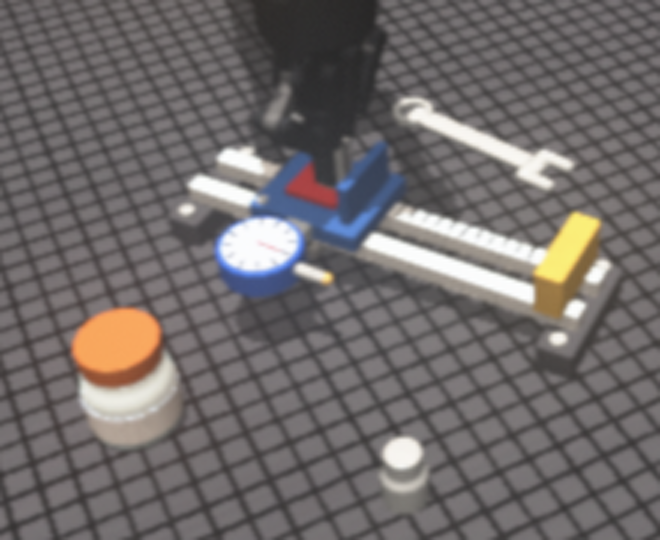

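{"op": "move_arm", "data": {"series": [0.005, 0, 0, 0, 0, 0, 0.006, 0, 0, 0, 0, 0, 0.006, 0, 0, 0, 0, 0, 0.006, 0, 0, 0, 0, 0, 0.006, 0, 0, 0, 0, 0, 0.006, 0, 0, 0, 0, 0, 0.006, 0, 0, 0, 0, 0, 0.006, 0, 0, 0, 0, 0, 0.006, 0, 0, 0, 0, 0, 0.006, 0, 0, 0, 0, 0]}}

```text
time: 9.35
position: [0.6048, -0.0286, 0.0254]
orientation: [2.994, 0.95, 0.0]
contact_force: [-1.2, -3.3, 5.1]
width: -0.0
```

```bash
python3 chk.py 8
```

```text
t 9.35 p [ 0.6048 -0.0286  0.0254] F [-1.18 -3.33  5.07] w -3.382251523727788e-05
x axis 35.19942472892981 z [ 1.e-04 -1.e-04 -1.e+00]
along 0.0878 side 0.0009 F along -2.88
```

View pics/scene8.png

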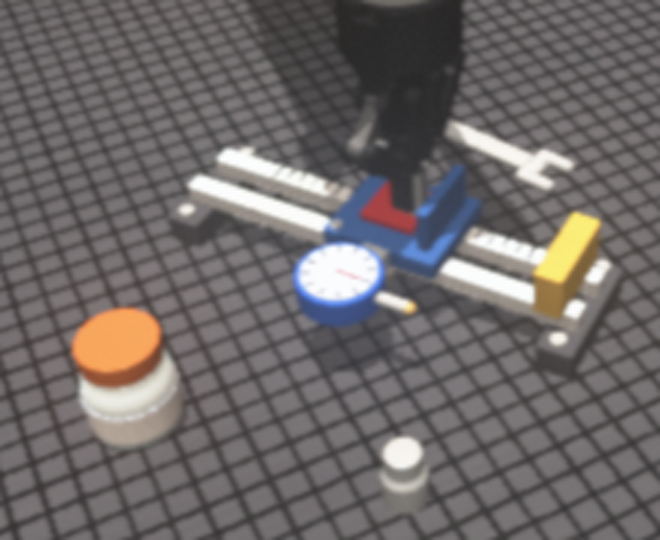

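{"op": "move_arm", "data": {"series": [0.006, 0, 0, 0, 0, 0, 0.006, 0, 0, 0, 0, 0, 0.006, 0, 0, 0, 0, 0, 0.006, 0, 0, 0, 0, 0, 0.006, 0, 0, 0, 0, 0, 0.006, 0, 0, 0, 0, 0, 0.006, 0, 0, 0, 0, 0, 0.005, 0, 0, 0, 0, 0, 0.004, 0, 0, 0, 0, 0, 0.003, 0, 0, 0, 0, 0]}}

```text
time: 10.7
position: [0.6488, 0.0024, 0.0254]
orientation: [2.994, 0.95, 0.0]
contact_force: [-0.7, -2.5, 3.8]
width: -0.002
```

{"op": "move_arm", "data": {"series": [0.002, 0, 0, 0, 0, 0, 0.002, 0, 0, 0, 0, 0, 0.002, 0, 0, 0, 0, 0]}}

```text
time: 11.08
position: [0.6535, 0.0058, 0.0254]
orientation: [2.994, 0.95, -0.0]
contact_force: [-0.9, -2.5, 5.4]
width: 0.002
```

```bash
python3 chk.py 9
```

```text
t 11.075 p [0.6535 0.0058 0.0254] F [-0.88 -2.53  5.42] w 0.0021135441609116067
x axis 35.19792256520192 z [-0.e+00 -1.e-04 -1.e+00]
along 0.1475 side 0.0009 F along -2.18
```

View pics/scene9.png

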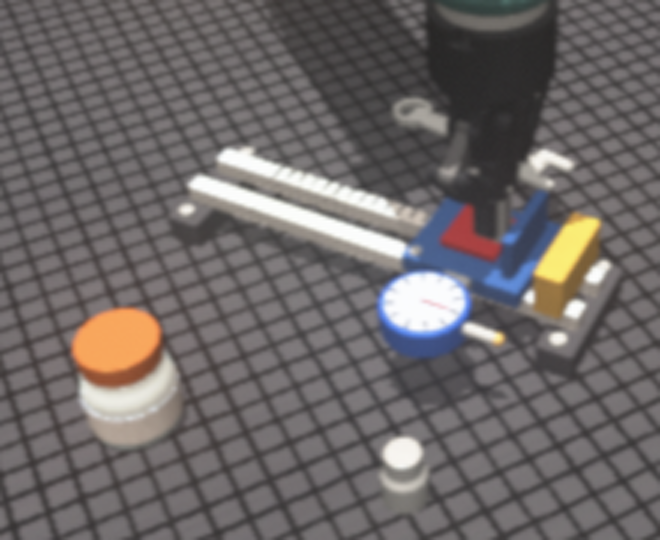

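A few mm of gap remain. Creep on, watching the force.

{"op": "move_arm", "data": {"series": [0.002, 0, 0, 0, 0, 0, 0.002, 0, 0, 0, 0, 0, 0.002, 0, 0, 0, 0, 0]}}

```text
time: 11.55
position: [0.6585, 0.0093, 0.0254]
orientation: [2.994, 0.95, -0.0]
contact_force: [-1.4, -3.4, 4.8]
width: -0.001
```

{"op": "move_arm", "data": {"series": [0.001, 0, 0, 0, 0, 0, 0.001, 0, 0, 0, 0, 0]}}

```text
time: 11.8
position: [0.6598, 0.0105, 0.0253]
orientation: [-2.994, -0.95, 0.001]
contact_force: [-2.0, -2.0, 5.9]
width: -0.001
```

{"op": "move_arm", "data": {"series": [0.001, 0, 0, 0, 0, 0, 0.001, 0, 0, 0, 0, 0]}}

```text
time: 12.05
position: [0.6613, 0.0118, 0.0252]
orientation: [-2.994, -0.95, 0.001]
contact_force: [-2.5, -1.5, 5.2]
width: 0.0
```

```bash
cat > chk2.py <<'E'
from h import *
import sys
c=read_camera("top");w=c["img"][130:260,210:340];cv2.imwrite(f"pics/top{sys.argv[1]}.png",cv2.resize(w,None,fx=4,fy=4,interpolation=cv2.INTER_CUBIC))
c=read_camera("scene");w=c["img"][170:260,220:320];cv2.imwrite(f"pics/sc{sys.argv[1]}.png",cv2.resize(w,None,fx=6,fy=6,interpolation=cv2.INTER_CUBIC))
E
python3 chk.py; python3 chk2.py a
```

```text
t 12.05 p [0.6613 0.0118 0.0252] F [-2.49 -1.5   5.15] w 0.0001274282028734073
x axis 35.21105184807242 z [-9.e-04  2.e-04 -1.e+00]
along 0.1573 side 0.0005 F along -2.91
```

View pics/sca.png

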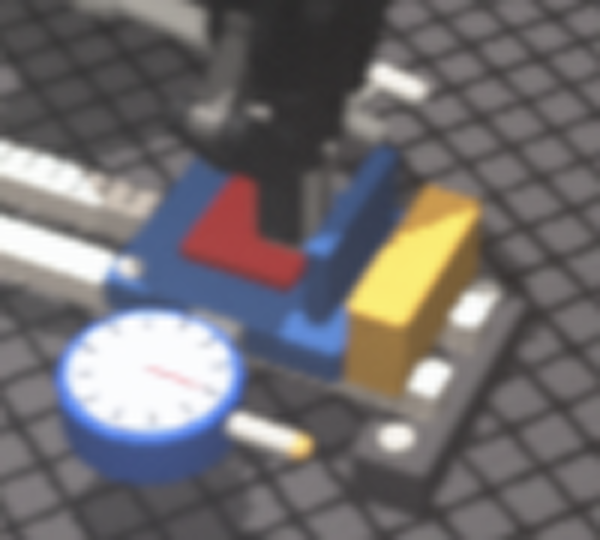

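{"op": "move_arm", "data": {"series": [0.001, 0, 0, 0, 0, 0, 0, 0, 0, 0, 0, 0]}}

```text
time: 12.4
position: [0.6623, 0.0123, 0.0253]
orientation: [-2.994, -0.95, 0.0]
contact_force: [-2.5, -0.7, 4.9]
width: -0.0
```

{"op": "move_arm", "data": {"series": [0.001, 0, 0, 0, 0, 0, 0, 0, 0, 0, 0, 0]}}

```text
time: 12.65
position: [0.6633, 0.0128, 0.0254]
orientation: [-2.994, -0.95, -0.0]
contact_force: [-3.4, -1.6, 5.4]
width: 0.0
```

{"op": "move_arm", "data": {"series": [0.001, 0, 0, 0, 0, 0, 0, 0, 0, 0, 0, 0]}}

```text
time: 12.9
position: [0.6642, 0.0133, 0.0254]
orientation: [2.994, 0.95, 0.0]
contact_force: [-1.6, -1.2, 4.7]
width: 0.001
```

{"op": "move_arm", "data": {"series": [0.001, 0, 0, 0, 0, 0, 0, 0, 0, 0, 0, 0]}}

```text
time: 13.15
position: [0.665, 0.0138, 0.0254]
orientation: [2.994, 0.95, 0.0]
contact_force: [-2.4, -1.8, 4.6]
width: -0.001
```

```bash
python3 chk.py; python3 chk2.py b
```

```text
t 13.15 p [0.665  0.0138 0.0254] F [-2.44 -1.82  4.62] w -0.0005729878687932404
x axis 35.20433991661553 z [ 2.e-04 -1.e-04 -1.e+00]
along 0.1615 side 0.0009 F along -3.04
```

View pics/scb.png

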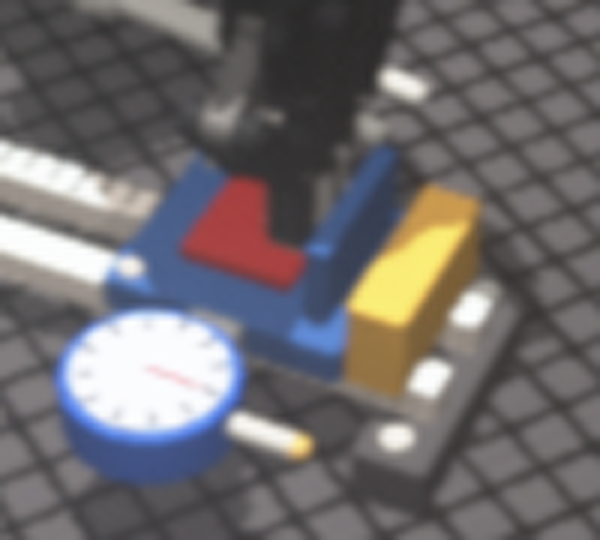

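{"op": "move_arm", "data": {"series": [0.0015, 0, 0, 0, 0, 0, 0, 0, 0, 0, 0, 0]}}

```text
time: 13.5
position: [0.6657, 0.0144, 0.0254]
orientation: [2.994, 0.95, -0.002]
contact_force: [-5.2, -2.8, 6.6]
width: -0.003
```

{"op": "move_arm", "data": {"series": [0.001, 0, 0, 0, 0, 0, 0, 0, 0, 0, 0, 0]}}

```text
time: 13.75
position: [0.6657, 0.0144, 0.0254]
orientation: [2.994, 0.949, -0.006]
contact_force: [-10.5, -5.3, 8.8]
width: 0.0
```

{"op": "move_arm", "data": {"series": [0.001, 0, 0, 0, 0, 0, 0, 0, 0, 0, 0, 0]}}

```text
time: 14.0
position: [0.6656, 0.0143, 0.0254]
orientation: [2.995, 0.948, -0.01]
contact_force: [-15.0, -7.2, 11.7]
width: -0.0
```

{"op": "move_arm", "data": {"series": [-0.001, 0, 0, 0, 0, 0, -0.001, 0, 0, 0, 0, 0, 0, 0, 0, 0, 0, 0]}}

```text
time: 14.38
position: [0.6658, 0.0144, 0.0255]
orientation: [2.994, 0.949, -0.002]
contact_force: [-4.2, -2.7, 6.2]
width: -0.001
```

{"op": "move_arm", "data": {"series": [0, 0, -0.003, 0, 0, 0, 0, 0, -0.004, 0, 0, 0, 0, 0, -0.004, 0, 0, 0, 0, 0, 0, 0, 0, 0]}}

```text
time: 14.88
position: [0.6654, 0.0148, 0.0359]
orientation: [-2.994, -0.95, 0.003]
contact_force: [-4.2, -2.5, 0.7]
width: -0.0
```

```bash
python3 chk.py; python3 chk2.py c
```

```text
t 14.875 p [0.6654 0.0148 0.0359] F [-4.22 -2.52  0.7 ] w -0.0004913524286728533
x axis 35.210604847999875 z [-0.0019  0.     -1.    ]
along 0.1624 side 0.0004 F along -4.9
```

View pics/scc.png

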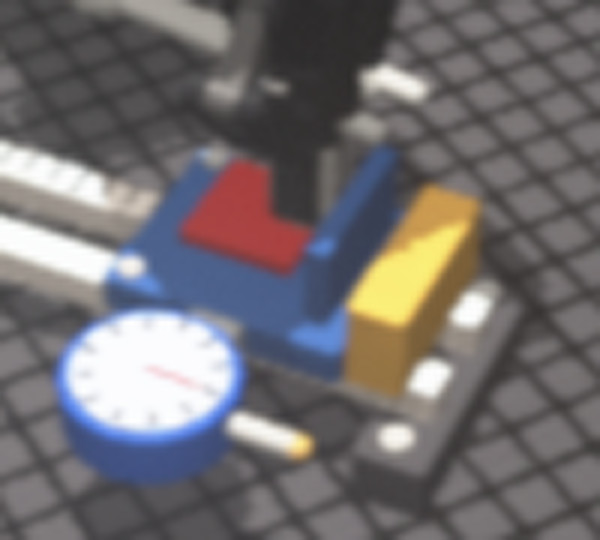

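{"op": "move_arm", "data": {"series": [-0.003, 0, 0, 0, 0, 0, -0.003, 0, -0.002, 0, 0, 0, 0, 0, -0.01, 0, 0, 0, 0, 0, -0.02, 0, 0, 0, 0, 0, -0.03, 0, 0, 0, 0, 0, -0.04, 0, 0, 0, -0.03, 0, -0.03, 0, 0, 0, -0.05, 0, 0, 0, 0, 0, -0.05, 0, 0, 0, 0, 0, 0, 0, 0, 0, 0, 0]}}

```text
time: 16.23
position: [0.5534, -0.0652, 0.1703]
orientation: [2.995, 0.946, 0.002]
contact_force: [0.6, 0.8, -0.1]
width: -0.003
```

```bash
python3 chk.py; python3 chk2.py d; python3 - <<'E'
from h import *
for cam in ["top","scene"]:
    c=read_camera(cam);P=cloud(c)
    for n in ("red","yel"):
        q=P[masks(c)[n]];q=q[(q[:,2]>.06)&(q[:,2]<.08)]
        r=cv2.minAreaRect((q[:,:2]*1000).astype(np.float32));print(cam,n,len(q),np.round(r[0],1),np.round(r[1],1),round(r[2],1),np.median(q[:,2]).round(4))
    for n in ["wrench_grip","socket_mid","jar_mid"]:
        for r in spot_in(cam,n)[:1]: print(cam,n,round(r["score"],2),np.round(r["uv"],1),np.round(pt(c,r["uv"]),4))
E
```

```text
t 16.225 p [ 0.5534 -0.0652  0.1703] F [ 0.63  0.82 -0.09] w -0.0025989933748797743
x axis 35.05285616825235 z [ 1.8e-03 -6.0e-04 -1.0e+00]
along 0.0248 side 0.0012 F along 0.99
top red 244 [651.   5.] [37.4 37. ] 35.2 0.0671
top yel 247 [695.5  36.6] [19.5 62. ] 34.2 0.0699
top wrench_grip 0.86 [230.7 252. ] [0.5002 0.0764 0.0063]
top socket_mid 0.28 [261.5 175.6] [0.6695 0.0034 0.0677]
scene red 281 [653.6   4.8] [37.9 41.1] 36.5 0.0671
scene yel 15 [706.7  37.3] [11.6 52.2] 20.9 0.0696
scene wrench_grip 0.82 [261.7 180.3] [0.5136 0.0781 0.0041]
scene socket_mid 0.81 [237.2 287. ] [ 0.7794 -0.1143  0.033 ]
scene jar_mid 0.66 [143.5 255.4] [ 0.6614 -0.2339  0.0604]
```

View pics/scd.png

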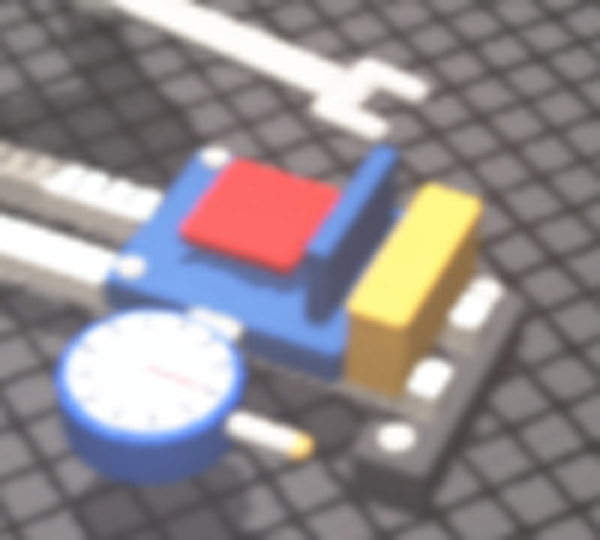

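View pics/topd.png

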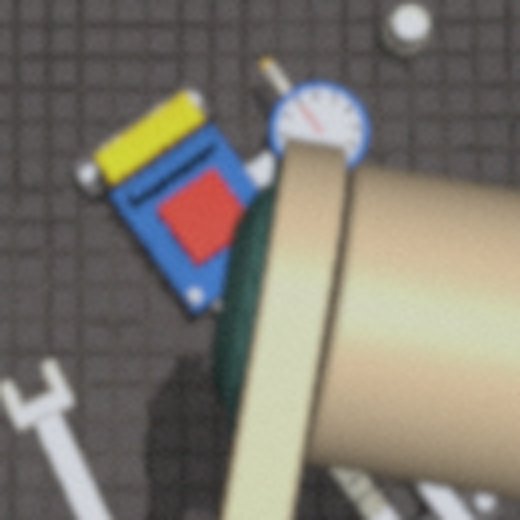

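```bash
python3 -c "
from rig import *
print(close_job())"
```

```text
the job is handed in; nothing more can be done
None
```

The carriage now sits against the yellow end stop, with the red button up and the gripper clear of everything. I handed the job in at about 16.5 s on the robot's clock.

**What I did:** With the fingers shut, I pressed the button about 6 mm (about 5 N) and pushed the carriage along the rail with it held down. It stopped against the end stop. I then pushed on the plate until the along-rail force rose to about 16.5 N without the carriage moving further. I eased off to a light push, lifted straight up so the button popped up, and backed away.

**Last checks:**
- **Travel:** the button moved 145.2 mm in the top camera, and 145 mm was expected.
- **Button height:** its top reads 67 mm, which is fully up.
- **Gap:** the pictures show no gap between carriage and stop.
- **Contact:** the force on the tool is within noise, about 1 N.
- **Bystanders:** in the scene camera the wrench, socket and jar read within about 6 mm of their first positions. I put that down to detector scatter, because the arm never went near them.

**What disagreed:**
- **Fingertips:** the real tips sit about 35 mm behind the stated TCP. Both cameras' depth readings showed it, and the button contact force confirmed it, so I went by force instead of the stated height.
- **Top camera, last look:** the arm hid part of that view. The socket detection there was a low-score false hit on the button (0.28), and the jar was not found.
- **Lock:** I did not test it by pushing the carriage; I judged it from the button's height and the travel.

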